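Index the winder shaft and hold its collar on the flat

ROBOT

A 7-joint arm with a two-finger parallel gripper is mounted at the origin on the work surface. World frame = base frame: x ahead of the robot, y to its left, z up, the work surface at z = 0. Lengths are in m, angles in rad, forces in N, time in s.
With the tool pointing down it reaches from about 0.35 to 0.9 m from the base axis. Payload 8.1 kg.
Tool frame: the origin (TCP) lies midway between the tips of the shut fingers; the grasp point (between the pads) lies 19 mm behind it; z points along the fingers, y is the line along which they close (so a half turn about z gives the same grasp; the last joint's range is limited). The gripper opens to 92 mm and grips with 3 to 60 N. Pads are 19 mm wide; open, the fingers measure 130 mm over their backs; the gripper's body (75 mm by 190 mm) begins 47 mm behind the grasp point.
Start: joints at [-0.103, 0.434, 0.025, 1.573, -0.012, 1.134, -0.075], TCP at [0.625, -0, 0.227] pointing down, gripper open.
Joint ranges: [-2.62, 2.62], [-0.44, 2.09], [-1.27, 1.32], [0.08, 2.57], [-1.32, 4.46], [0.12, 2], [-2.74, 2.74]. Speed limits (rad/s): [2.22, 2.22, 3.01, 3.01, 3.14, 3.14, 3.14].

INTERFACE

Orientations are given as a rotation vector (axis times angle).
In Python, from cell import arm gives the robot as it stands.
- The arm moves only by the tool move_arm, never from a script. Its argument "motion" is a list of rows, each an object of numbers: "tx", "ty", "tz": the shift along the tool's x, y, z normalised to -1 to 1, where 1 is 1000 mm; "twist": the turn about the tool's z normalised to -1 to 1, where 1 is pi/2 rad. In form: [{"tx": .., "ty": .., "tz": .., "twist": ..}, ...]. A call has 1 to 12 rows; each row shifts and turns the commanded pose from where the row before left it, along the tool's axes as they then stand; what a row does not reach is not made up. A row lasts 1/10 s, in which the tool goes at most 50 mm and 8.59 degrees, less where a joint would pass 70% of its speed; a pose out of reach is approached as far as the arm can. A call with a number of a shift or a turn outside -1 to 1 is refused whole. A call with a gripper value outside its range is refused whole. "gripper" is the gripper's target within -1 to 1 (shut at 1, half-way at 0, fully open at -1), set as the call begins (left out, the last holds). The fingers move at their own pace and stop on an object; "squeeze" is the grip in N (left out, the last holds). Time passes only in rows, so rows that do not move let the fingers close. It gives the time, the measured TCP pose, the force, the opening and the grip force at its end, in the units of the state.
- arm.observe(): the state, without advancing time (a new reading comes with each control period).
- arm.get_image(name): name is "scene" or "side" or "wrist"; returns the picture (384x512x3 uint8, red, green, blue); there is no depth.
- arm.calibration(name): a dict with "K" (3x3 intrinsics, pixels), "k1" (the pictures are not rectified: a ray, as slopes to the right and down, at radius r is drawn at 1 + k1 r^2 times it, then the intrinsics apply), "T" (4x4, takes a point from camera to world coordinates). Camera axes: x right, y down, z forward; pixel columns grow to the right and rows downward; lengths in m; the calibration is good to about 2 mm. A picture is of the moment at which its call begins: read the wrist's pose just before it. calibration takes no time and is no camera call; for the wrist camera it gives the pose at the moment of the call.
- arm.sign_off(): hands the job in; it is judged then, once.
Trained networks look in the newest picture that a camera, given by its name, has taken for a name from the list of things; names that differ only in an ending like _2 or _b are one class to them, and where a whole thing is asked for, a point or a joint stands for the part that bears it (a point fixed in the world has none). Each returns a list of dicts, best first, with "conf" (0 to 1); they miss things now and then, are a little off and sometimes report something else, mostly with a low value. They report only what shows in the picture. A call takes as long as a camera call. They do not tell look-alikes from the thing itself.
- arm.look_for(camera, query): "point" ([column, row] as shares, 0 to 1, of the picture: columns of its width, rows of its height, amid what is visible of it).
- arm.regions_of(camera, query): "region" (384x512 bool, what is visible of it) and "point" ([column, row] as shares, 0 to 1, of the picture: columns of its width, rows of its height, amid what is visible of it).
- arm.place_of(camera, query): "point" ([column, row] as shares, 0 to 1, of the picture: columns of its width, rows of its height: a listed point, or the origin of a listed thing).
The state is a dict: "clock": time; "joints": joint angles; "dq": joint speeds; "joint_efforts": joint torques, N m; "position": TCP position; "ee_rot": TCP orientation; "force": force on the tool from outside, world axes, zero at the start; "ft_torque": the same for the moment, N m; "width": opening from 0.0 (shut) to 1.0 (fully open); "gripper_force": force on a finger pad.
Only numpy, scipy, OpenCV 4.12 (cv2) and the standard library are available. Lean on these libraries where they do the work, as an engineer would, in place of code of your own. Each camera call takes 0.05 s, during which the arm holds its last target. There are 200 camera calls.

TASK

Pinch the laundry winder's upright shaft across its flat and turn it until the flat faces the red index mark on the gearbox. Then pick up the aluminium collar, lower it level over the shaft with its set-screw on the flat's side until the collar's top is flush with the shaft's end (well clear of the gearbox), and draw it lightly sideways so that the screw's tip bears on the flat, the flat still facing the mark. Finish while gripping the collar there and pressing the tip on the flat, do not let go; leave everything else on the shelf where it is.

Things in the scene. Friction and masses are not known exactly. Their poses are not given: they have to be found in the camera images.
- winder: grey gearbox fixed to the shelf, 120 x 100 mm, 49 mm high, foot plate 150 x 60 mm; origin at the centre of its underside, on the shaft's axis. Its +x points out along the red index mark painted on its top (28 to 54 mm from the axis). A black plug sticks 12 mm out of its -y side. A dark boss 48 mm across, top 55 mm above the shelf, carries the shaft
- shaft (a joint): turn of the upright shaft: 0 when its flat faces the red index mark (the winder's +x), growing counter-clockwise seen from above; starts at 0.5 to 1.4 rad. Stiff (0.06 N m), stays where it is left. Fingers closed on flat and back turn it square to them
- shaft_top (a point): centre of the shaft's top end, on its axis, 95 mm above the shelf, 40 mm above the boss. Steel shaft of 24 mm diameter with one flat: 20 mm across from flat to back. Top 3 mm chamfered; a red stripe on the end runs from the middle towards the flat. Its x axis points to the flat
- flat (a point): the shaft's brass-coloured set-screw flat, 16.6 mm wide, 36 mm high; origin in the middle of its surface, 8 mm from the shaft's axis and 21 mm below the shaft's top; x is its outward normal, z up
- collar: loose round aluminium shaft collar, about 80 g, lying level, 42 mm across, 22 mm high, bore 27 mm; origin at the centre of its underside. +x points from the bore out along the set-screw, whose black knob reaches 36.5 mm out. Grip it on the flat cheeks at +y and -y (44 mm over them, 26 mm long). It passes over the shaft only with the screw on the flat's side, 1.5 mm play all round
- collar_center (a point): centre of the collar's bore, half-way up its 22 mm height; same axes as the collar
- screw_tip (a point): inner end of the collar's set-screw, 6 mm thick, 9.5 mm from the bore's centre towards the collar's +x, half-way up; same axes as the collar
- tape_gun: silver tape gun with a red hub, about 160 x 55 x 115 mm, bystander
- mug: white ceramic mug with highlighters, 82 mm across, 128 mm high over the highlighters, bystander
- clip_a: aluminium bulldog clip, 50 x 45 x 20 mm, bystander
- clip_b: aluminium bulldog clip like the other, bystander
- tape_coil: coil of clear tape lying flat, 90 mm across, 24 mm high, bystander
- screwdriver: screwdriver lying on the shelf, bystander
Mind the look-alikes: they are no part of the job. Leave any pink or purple look-alike of the winder alone.

How it is judged:
On the way, in this order (a step that is already met when the one before it is completed fails the run):
1. the fingers pinch the shaft on its flat, and the flat faces the red mark within 0.17 rad (contact force between the fingers and flat_face above 2 N and value of joint shaft between -0.17 and 0.17 rad), for 0.2 s.
2. the collar is gripped and lifted off the shelf (contact force between the fingers and collar above 2 N and height (world z) of collar above 0.04 m), for 0.2 s.
At the end, for the whole second after the job is handed in: Fingers still grip the collar (over 3 N); it is level within 0.1 rad, its top flush with the shaft end within 4 mm, centres within 4 mm, the screw tip within 4 mm of the flat's middle line and pressing it with 0.5 to 30 N, at rest; the flat faces the mark within 0.2 rad (value of joint shaft between -0.2 and 0.2 rad and horizontal distance between collar_center and shaft_top below 0.004 m and z of collar_center in the frame of shaft_top between -0.015 and -0.007 m and y of screw_tip in the frame of flat between -0.004 and 0.004 m and angle between collar's own z axis and vertical below 0.1 rad and contact force between the fingers and collar above 3 N and contact force between collar and flat_face between 0.5 and 30 N and linear speed of collar below 0.02 m/s); the arm keeps its last pose, push and grip.
It fails at once if a bystander is moved by more than 25 mm (distance of any of tape_gun, mug, clip_a, clip_b, tape_coil, screwdriver from where it was at the start of the episode above 0.025 m).
It also fails if it takes over 54 s, if anything falls off the work surface, if the arm or the gripper's body presses on something with over 40 N, if the wrist force passes 120 N, or if a joint passes its speed limit or range.

## Working session

There is one attempt and no reset: what is moved stays moved. The work goes in short steps, Python scripts to look and compute and a tool call to move; the robot and the scene stay as the last step left them, time stands still between calls to the robot, and variables do not carry over. Pictures are saved under pics/ and viewed, at most 10 in all, crops included, and the job is handed in when it is done.

Besides the shell and the picture viewer there is one more tool, called after "Request:" in YAML: its name, and indented under it one key for each argument. move_arm: Moves the arm, as the interface text tells. Scaled input: -1 to 1 covers 1000 mm each way for a shift and pi/2 rad each way for a turn. Its arguments: {"type":"object","properties":{"motion":{"type":"array","items":{"type":"object","properties":{"tx":{"type":"number"},"ty":{"type":"number"},"tz":{"type":"number"},"twist":{"type":"number"}}}},"gripper":{"type":"number"},"squeeze":{"type":"number"}},"required":["motion"]}

```bash
mkdir -p pics
cat > h.py <<'E'
import numpy as np, cv2
from cell import arm
from scipy.spatial.transform import Rotation as R
def ray(cal,px):
    K=np.array(cal["K"]);k=cal["k1"];T=np.array(cal["T"])
    d=np.array([(px[0]-K[0,2])/K[0,0],(px[1]-K[1,2])/K[1,1]]);u=d.copy()
    for _ in range(30): u=d/(1+k*(u@u))
    return T[:3,3],T[:3,:3]@np.array([u[0],u[1],1.])
def onz(cal,px,z):
    o,d=ray(cal,px); return o+d*(z-o[2])/d[2]
def proj(cal,p):
    K=np.array(cal["K"]);T=np.array(cal["T"]);c=T[:3,:3].T@(np.array(p)-T[:3,3]);u=c[:2]/c[2]
    u=u*(1+cal["k1"]*(u@u)); return np.array([K[0,0]*u[0]+K[0,2],K[1,1]*u[1]+K[1,2]])
def px(pt): return np.array(pt)*[512,384]
E
python3 - <<'E'
from h import *
Z=dict(winder=0,shaft_top=.095,flat=.074,collar=0,collar_center=.011,screw_tip=.011)
ims=[]
for c in("scene","side","wrist"):
    cal=arm.calibration(c);im=arm.get_image(c);ims.append(im)
    cv2.imwrite(f"pics/{c}0.png",im[...,::-1])
    print(c,np.array(cal["T"])[:3,3].round(3))
    for n,z in Z.items():
        for r in arm.place_of(c,n)[:4]:
            p=px(r["point"]);print(n,round(r["conf"],2),p.round(1),onz(cal,p,z).round(4))
cv2.imwrite("pics/all.png",cv2.resize(np.vstack([np.hstack(ims[:2]),np.hstack([ims[2],0*ims[2]])]),(800,600))[...,::-1])
s=arm.observe();print(s["clock"],s["position"],s["ee_rot"],s["width"])
E
```

```text
scene [0.941 0.511 0.805]
winder 0.97 [338.3 220.7] [0.3398 0.0942 0.    ]
winder 0.91 [231.2 186.4] [ 0.523  -0.2118 -0.    ]
winder 0.87 [270.  221.6] [ 0.509  -0.0192  0.    ]
winder 0.57 [282.5 160.4] [ 0.3034 -0.2202  0.    ]
shaft_top 0.62 [272.6 197.1] [ 0.5004 -0.0241  0.095 ]
shaft_top 0.58 [343.9 202.2] [0.3504 0.104  0.095 ]
shaft_top 0.47 [279.4 139.9] [ 0.3214 -0.2234  0.095 ]
shaft_top 0.43 [230.8 164.3] [ 0.5211 -0.2099  0.095 ]
flat 0.67 [336.8 207.4] [0.3638 0.0948 0.074 ]
flat 0.56 [229.  168.7] [ 0.5245 -0.2166  0.074 ]
flat 0.56 [266.  203.7] [ 0.5185 -0.0298  0.074 ]
flat 0.51 [281.5 145.7] [ 0.3172 -0.2155  0.074 ]
collar 0.6 [313.8 276.7] [0.5276 0.196  0.    ]
collar_center 0.64 [315.  273.7] [0.5248 0.1953 0.011 ]
screw_tip 0.73 [230.6 168.5] [ 0.4836 -0.2771  0.011 ]
screw_tip 0.66 [233.8 185.9] [ 0.5207 -0.1992  0.011 ]
screw_tip 0.52 [307.2 274.2] [0.5423 0.185  0.011 ]
side [ 0.106 -1.03   0.855]
winder 0.78 [240.1 208.5] [ 0.49   -0.0293  0.    ]
winder 0.76 [268.8 239. ] [ 0.515  -0.2141  0.    ]
winder 0.66 [186.1 198.9] [ 0.3301  0.1051 -0.    ]
winde
[... 425 characters left out ...]
.5 240. ] [ 0.3238 -0.219   0.074 ]
collar 0.5 [226.5 172.5] [0.5284 0.2104 0.    ]
collar 0.18 [269.1 238.7] [ 0.5165 -0.2132 -0.    ]
collar_center 0.59 [228.3 173.9] [0.5258 0.1818 0.011 ]
screw_tip 0.41 [226.6 171.9] [0.5248 0.1982 0.011 ]
wrist [0.626 0.077 0.384]
winder 0.92 [155.  182.7] [ 0.4992 -0.0238  0.    ]
winder 0.87 [179.9 308.9] [ 0.5182 -0.222   0.    ]
winder 0.64 [29.4 84.4] [0.3483 0.1039 0.    ]
shaft_top 0.57 [132.8 206.5] [ 0.5053 -0.0239  0.095 ]
flat 0.98 [149.8 201. ] [ 0.5161 -0.0249  0.074 ]
screw_tip 0.75 [179.7   1.6] [0.5465 0.1881 0.011 ]
1.05 [ 6.25002577e-01 -4.53307925e-05  2.26740309e-01] [ 2.22151575e+00  2.22133440e+00 -1.54243998e-05] 1.001434275600225
```

View pics/all.png

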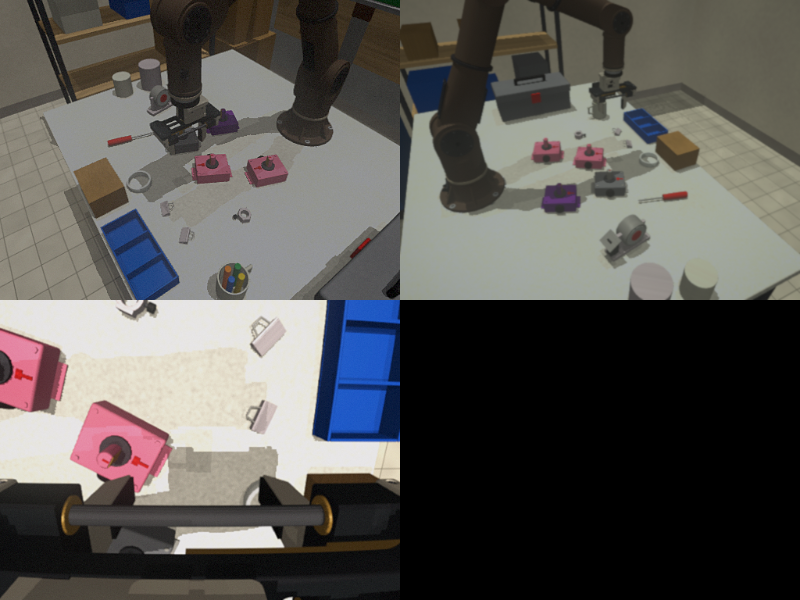

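Candidate winders in the scene image: grey (231,186), pink (270,221), pink (338,221) and purple (282,160). Only the grey one at about (0.515,-0.213) fits the description. I'll move the wrist camera over it to confirm.

Request:
move_arm:
  motion:
    - {"tx":-0.038,"ty":-0.021}
    - {"tx":-0.038,"ty":-0.021}
    - {"tx":-0.038,"ty":-0.021}
    - {"tx":-0.038,"ty":-0.021}
    - {"tx":-0.038,"ty":-0.021}
    - {}

```text
invalid input
```

```bash
cat > m.py <<'E'
from h import *
import sys
Z=dict(winder=0,shaft_top=.095,flat=.074,collar=0,collar_center=.011,screw_tip=.011)
def meas(c,names,f=None):
    cal=arm.calibration(c);im=arm.get_image(c)
    if f: cv2.imwrite(f"pics/{f}.png",im[...,::-1])
    for n in names:
        for r in arm.place_of(c,n)[:3]:
            p=px(r["point"]);print(c,n,round(r["conf"],2),p.round(1),onz(cal,p,Z[n]).round(4))
    return cal,im
E
python3 - <<'E'
from m import *
cal,im=meas("wrist",["winder","shaft_top","flat"])
p=proj(cal,[.515,-.213,.08]).astype(int);print(p)
x,y=np.clip(p[0]-100,0,312),np.clip(p[1]-75,0,234)
print(x,y);cv2.imwrite("pics/w1.png",cv2.resize(im[y:y+150,x:x+200],(800,600),interpolation=2)[...,::-1])
meas("scene",["winder","shaft_top","flat","collar","collar_center","screw_tip"]);meas("side",["winder","shaft_top","flat","collar_center"])
s=arm.observe();print(s["clock"],s["position"],s["ee_rot"])
E
```

```text
wrist winder 0.96 [179.3 305.7] [ 0.5177 -0.2162  0.    ]
wrist winder 0.81 [156. 180.] [ 0.5008 -0.0202  0.    ]
wrist winder 0.69 [27.6 85.3] [0.3457 0.1029 0.    ]
wrist shaft_top 0.88 [135.8 205.4] [ 0.5085 -0.0227  0.095 ]
wrist flat 0.95 [149. 200.] [ 0.5153 -0.0237  0.074 ]
[163 343]
63 234
scene winder 0.94 [270.  220.6] [ 0.5067 -0.0223  0.    ]
scene winder 0.9 [234.2 188.3] [ 0.5199 -0.1987  0.    ]
scene winder 0.88 [336.7 224. ] [0.3527 0.1007 0.    ]
scene shaft_top 0.68 [343.6 203.5] [0.3546 0.1069 0.095 ]
scene shaft_top 0.48 [272.3 199.5] [ 0.5067 -0.0173  0.095 ]
scene shaft_top 0.47 [281.6 137.7] [ 0.3078 -0.2288  0.095 ]
scene flat 0.62 [281.9 143.7] [ 0.3092 -0.2234  0.074 ]
scene flat 0.57 [338.5 208.6] [0.3631 0.1008 0.074 ]
scene flat 0.52 [264.6 201.7] [ 0.5171 -0.0383  0.074 ]
scene collar 0.54 [164.4 173.3] [ 0.6757 -0.3959  0.    ]
scene collar 0.48 [311.7 276.2] [0.5311 0.1917 0.    ]
scene collar_center 0.71 [312.6 276.5] [0.5355 0.198  0.011 ]
scene screw_tip 0.62 [309.2 276.4] [0.5424 0.1928 0.011 ]
side winder 0.92 [240.9 207.7] [ 0.4944 -0.0262 -0.    ]
side winder 0.88 [268.7 237.1] [ 0.5186 -0.2057  0.    ]
side winder 0.84 [187.6 198.5] [0.3358 0.1053 0.    ]
side shaft_top 0.6 [184.9 177.2] [0.3362 0.1045 0.095 ]
side shaft_top 0.58 [267.4 217.2] [ 0.508  -0.2149  0.095 ]
side shaft_top 0.54 [244.8 185. ] [ 0.5112 -0.027   0.095 ]
side flat 0.58 [188.5 180.9] [0.348  0.1074 0.074 ]
side flat 0.51 [209.6 238.2] [ 0.3212 -0.2093  0.074 ]
side flat 0.49 [320. 207.] [ 0.6987 -0.2165  0.074 ]
side collar_center 0.54 [228.  174.2] [0.524  0.1805 0.011 ]
side collar_center 0.54 [226.2 171.4] [0.5246 0.2024 0.011 ]
1.85 [ 6.25025110e-01 -1.34927635e-05  2.26723013e-01] [2.22152990e+00 2.22133199e+00 4.16198435e-05]
```

View pics/w1.png

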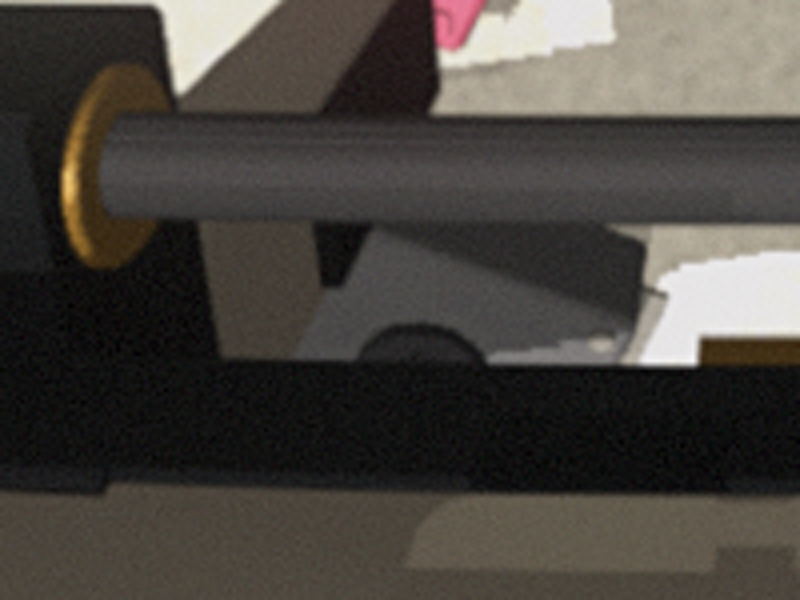

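The move was refused, most likely because of the incomplete rows, so nothing moved. The crop shows only part of the grey winder behind the gripper. I'll resend with full rows.

Request:
move_arm:
  motion:
    - {"tx":-0.038,"ty":-0.021,"tz":0,"twist":0}
    - {"tx":-0.038,"ty":-0.021,"tz":0,"twist":0}
    - {"tx":-0.038,"ty":-0.021,"tz":0,"twist":0}
    - {"tx":-0.038,"ty":-0.021,"tz":0,"twist":0}
    - {"tx":-0.038,"ty":-0.021,"tz":0,"twist":0}
    - {"tx":0,"ty":0,"tz":0,"twist":0}

```text
clock: 2.45
position: [0.5165, -0.197, 0.2271]
ee_rot: [2.231, 2.21, -0.005]
force: [0.8, 0.8, -0.2]
width: 0.999
gripper_force: 0.0
```

Run:
```python
from m import *
cal,im=meas("wrist",["winder","shaft_top","flat"])
p=proj(cal,[.515,-.213,.08]).astype(int);print(p)
x,y=np.clip(p[0]-100,0,312),np.clip(p[1]-75,0,234)
cv2.imwrite("pics/wfull2.png",im[...,::-1])
print(x,y);cv2.imwrite("pics/w2.png",cv2.resize(im[y:y+150,x:x+200],(800,600),interpolation=2)[...,::-1])
s=arm.observe();print(s["clock"],s["position"],s["ee_rot"])
```

```text
wrist winder 0.93 [249.8 182.4] [ 0.5155 -0.2212  0.    ]
wrist winder 0.91 [ 93.8 181.7] [ 0.3066 -0.2182  0.    ]
wrist winder 0.6 [237.5  17.9] [ 0.5033 -0.0243  0.    ]
wrist shaft_top 0.59 [244.9 202.3] [ 0.5111 -0.2166  0.095 ]
wrist flat 0.78 [254.4 194.4] [ 0.5209 -0.2148  0.074 ]
wrist flat 0.61 [ 67.1 199.1] [ 0.3134 -0.2186  0.074 ]
[248 194]
148 119
2.65 [ 0.52067036 -0.18878881  0.22681082] [-2.21987535e+00 -2.22290768e+00 -1.31538111e-03]
```

View pics/w2.png

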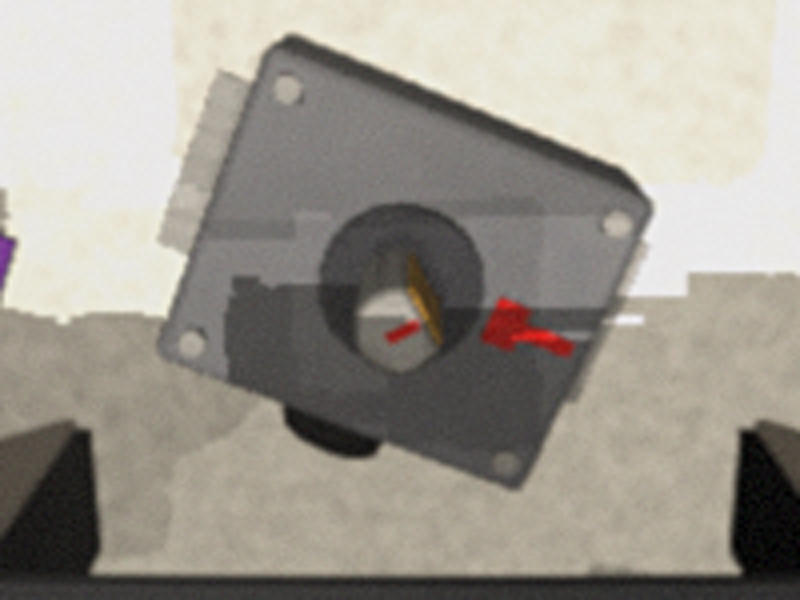

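The crop confirms it: a grey gearbox with the plug below, a red mark to the right and the brass flat to the upper right. Next I'll turn the corners, mark, stripe and shaft into world coordinates.

Run:
```python
from m import *
cal=arm.calibration("wrist")
f=lambda u,z:onz(cal,np.array(u)/4+[148,119],z)[:2]
# screws, corners at .049
S=[f(u,.049) for u in [(288,88),(617,222),(506,462),(190,345)]]
C=[f(u,.049) for u in [(283,40),(650,207),(520,487),(162,347)]]
a=lambda v:np.arctan2(v[1],v[0])
for Q in(S,C):
  print(np.mean(Q,0).round(4),[(round(np.linalg.norm(Q[i]-Q[(i+1)%4]),4),round(a(Q[(i+1)%4]-Q[i]),3)) for i in range(4)])
m=[f(u,.049) for u in [(490,325),(570,348)]];print("mark",m,a(m[1]-m[0]))
s=[f(u,.095) for u in [(388,339),(418,325)]];print("stripe",s,a(s[1]-s[0]))
print("flat top edge",[f(u,.092) for u in [(403,288),(440,344)]])
e=[f(u,.095) for u in [(357,330),(400,375)]];print("left,bottom of disc",e)
print("boss c",f((402,283),.055),"L R",f((320,283),.055),f((482,283),.055))
p=arm.calibration("wrist")["T"];print(np.round(p,3))
```

```text
[ 0.5187 -0.2083] [(np.float64(0.1001), np.float64(-0.387)), (np.float64(0.0802), np.float64(-1.952)), (np.float64(0.1008), np.float64(2.764)), (np.float64(0.0811), np.float64(1.181))]
[ 0.5198 -0.2061] [(np.float64(0.113), np.float64(-0.424)), (np.float64(0.0938), np.float64(-1.949)), (np.float64(0.1155), np.float64(2.743)), (np.float64(0.0966), np.float64(1.166))]
mark [array([ 0.54466452, -0.22068042]), array([ 0.56832385, -0.22774991])] -0.2903585706041438
stripe [array([ 0.51581141, -0.20943708]), array([ 0.52337166, -0.20570712])] 0.4583248484741213
flat top edge [array([ 0.51957976, -0.19689437]), array([ 0.52902653, -0.2117788 ])]
left,bottom of disc [array([ 0.50801169, -0.20706009]), array([ 0.51883173, -0.21911007])]
boss c [ 0.51904806 -0.20624955] L R [ 0.49580117 -0.20629158] [ 0.54172707 -0.20620741]
[[ 1.     0.002  0.002  0.522]
 [ 0.002 -0.959 -0.282 -0.111]
 [ 0.002  0.282 -0.959  0.384]
 [ 0.     0.     0.     1.   ]]
```

Axis is about (0.519,-0.207), winder yaw about -0.385, and the flat's direction about 0.54 (joint ≈0.92, inside 0.5–1.4). I'll align the pads across the flat and descend.

Request:
move_arm:
  motion:
    - {"tx":-0.019,"ty":-0.0035,"tz":0,"twist":0}
    - {"tx":0,"ty":0,"tz":0,"twist":-0.086}
    - {"tx":0,"ty":0,"tz":0,"twist":-0.086}
    - {"tx":0,"ty":0,"tz":0,"twist":-0.086}
    - {"tx":0,"ty":0,"tz":0,"twist":-0.086}
    - {"tx":0,"ty":0,"tz":0.04,"twist":0}
    - {"tx":0,"ty":0,"tz":0.04,"twist":0}
    - {"tx":0,"ty":0,"tz":0.04,"twist":0}
    - {"tx":0,"ty":0,"tz":0.03,"twist":0}
    - {"tx":0,"ty":0,"tz":0.014,"twist":0}
    - {"tx":0,"ty":0,"tz":0,"twist":0}
    - {"tx":0,"ty":0,"tz":0,"twist":0}
  gripper: -1

```text
clock: 3.85
position: [0.5174, -0.2079, 0.063]
ee_rot: [-1.546, -2.735, -0.001]
force: [-0.2, -0.5, 0.2]
width: 1.002
gripper_force: 0.0
```

Request:
move_arm:
  motion:
    - {"tx":0,"ty":0,"tz":0,"twist":0}
    - {"tx":0,"ty":0,"tz":0,"twist":0}
    - {"tx":0,"ty":0,"tz":0,"twist":0}
    - {"tx":0,"ty":0,"tz":0,"twist":0}
    - {"tx":0,"ty":0,"tz":0,"twist":0}
    - {"tx":0,"ty":0,"tz":0,"twist":0}
  gripper: 1
  squeeze: 20

```text
clock: 4.45
position: [0.5165, -0.2091, 0.0629]
ee_rot: [1.548, 2.733, 0.0]
force: [0.3, -0.3, -0.7]
width: 0.524
gripper_force: 0.0
```

Request:
move_arm:
  motion:
    - {"tx":0,"ty":0,"tz":0,"twist":0}
    - {"tx":0,"ty":0,"tz":0,"twist":0}
    - {"tx":0,"ty":0,"tz":0,"twist":0}
    - {"tx":0,"ty":0,"tz":0,"twist":0}
    - {"tx":0,"ty":0,"tz":0,"twist":0}
    - {"tx":0,"ty":0,"tz":0,"twist":0}

```text
clock: 5.05
position: [0.5081, -0.2141, 0.0624]
ee_rot: [-1.552, -2.72, 0.015]
force: [-25.9, -11.2, 21.8]
width: 0.215
gripper_force: 20.0
```

The pads have the shaft: opening is 19.8 mm, as it should be for the 20 mm across flat and back. The TCP was pushed 11 mm because my picture was taken before the arm settled. I'll relieve that offset and then turn.

Request:
move_arm:
  motion:
    - {"tx":-0.001,"ty":-0.0105,"tz":0,"twist":0}
    - {"tx":0,"ty":0,"tz":0,"twist":0}
    - {"tx":0,"ty":0,"tz":0,"twist":0.085}
    - {"tx":0,"ty":0,"tz":0,"twist":0.085}
    - {"tx":0,"ty":0,"tz":0,"twist":0.085}
    - {"tx":0,"ty":0,"tz":0,"twist":0.085}
    - {"tx":0,"ty":0,"tz":0,"twist":0.085}
    - {"tx":0,"ty":0,"tz":0,"twist":0.085}
    - {"tx":0,"ty":0,"tz":0,"twist":0.085}
    - {"tx":0,"ty":0,"tz":0,"twist":0}
    - {"tx":0,"ty":0,"tz":0,"twist":0}
    - {"tx":0,"ty":0,"tz":0,"twist":0}

```text
clock: 6.25
position: [0.5121, -0.2125, 0.0626]
ee_rot: [2.609, 1.747, 0.008]
force: [13.7, 6.5, -12.7]
width: 0.217
gripper_force: 20.0
```

Run:
```python
from m import *
for c in("scene","side"):
  cal,im=meas(c,["shaft_top"]+(["collar","collar_center","screw_tip"] if c=="scene" else ["collar_center","screw_tip"]))
  if c=="scene":
    print(proj(cal,[.51,-.2135,.095]))
s=arm.observe();print({k:np.round(s[k],3).tolist() for k in("clock","position","ee_rot","force","ft_torque","width","joints")})
```

```text
scene shaft_top 0.68 [344.5 202.3] [0.3493 0.1052 0.095 ]
scene shaft_top 0.49 [231.6 166.3] [ 0.5242 -0.2006  0.095 ]
scene shaft_top 0.46 [272.4 199.8] [ 0.5072 -0.0162  0.095 ]
scene collar 0.85 [311.5 278.1] [0.5353 0.1956 0.    ]
scene collar_center 0.76 [314.8 275.5] [0.5288 0.199  0.011 ]
scene collar_center 0.51 [167.  173.9] [ 0.6734 -0.3756  0.011 ]
scene screw_tip 0.82 [308.7 275.9] [0.5425 0.1909 0.011 ]
[233.2075516  162.35942397]
side shaft_top 0.62 [203.8 234.8] [ 0.3045 -0.2107  0.095 ]
side shaft_top 0.49 [267.4 217.3] [ 0.5077 -0.2154  0.095 ]
side shaft_top 0.43 [186.6 176.6] [0.3429 0.1058 0.095 ]
side collar_center 0.6 [256.9 146.7] [0.72   0.3352 0.011 ]
side collar_center 0.48 [228.7 174.8] [0.5251 0.1752 0.011 ]
side screw_tip 0.44 [227.9 171.7] [0.5301 0.1977 0.011 ]
{'clock': 6.7, 'position': [0.512, -0.213, 0.063], 'ee_rot': [2.609, 1.747, 0.008], 'force': [12.314, 5.33, -12.427], 'ft_torque': [1.433, -2.618, 0.008], 'width': 0.216, 'joints': [0.134, 0.516, 0.228, 1.939, -0.179, 0.7, 0.079]}
```

Request:
move_arm:
  motion:
    - {"tx":0,"ty":0,"tz":0,"twist":0}
    - {"tx":0,"ty":0,"tz":0,"twist":0}
    - {"tx":0,"ty":0,"tz":0,"twist":0}
    - {"tx":0,"ty":0,"tz":0,"twist":0}
    - {"tx":0,"ty":0,"tz":0,"twist":0}
    - {"tx":0,"ty":0,"tz":0,"twist":0}
    - {"tx":0,"ty":0,"tz":-0.02,"twist":0}
    - {"tx":0,"ty":0,"tz":-0.04,"twist":0}
    - {"tx":0,"ty":0,"tz":-0.04,"twist":0}
    - {"tx":0,"ty":0,"tz":-0.04,"twist":0}
    - {"tx":0,"ty":0,"tz":0,"twist":0}
    - {"tx":0,"ty":0,"tz":0,"twist":0}
  gripper: -1

```text
clock: 7.9
position: [0.5084, -0.2154, 0.2035]
ee_rot: [2.612, 1.742, 0.002]
force: [-1.4, -0.0, 0.0]
width: 1.002
gripper_force: 0.0
```

Run:
```python
from m import *
for i in range(3): arm.get_image("scene")
cal,im=meas("wrist",["winder","shaft_top","flat"])
p=proj(cal,[.512,-.213,.08]).astype(int)
x,y=np.clip(p[0]-100,0,312),np.clip(p[1]-75,0,234)
print(p,x,y);cv2.imwrite("pics/w3.png",cv2.resize(im[y:y+150,x:x+200],(800,600),interpolation=2)[...,::-1])
s=arm.observe();print({k:np.round(s[k],4).tolist() for k in("clock","position","ee_rot","force","width")})
import pickle;pickle.dump(cal,open("c3.pkl","wb"))
```

```text
wrist winder 0.98 [109.1 229. ] [ 0.3056 -0.2169  0.    ]
wrist winder 0.7 [174.6   8.6] [ 0.4993 -0.0194  0.    ]
wrist winder 0.66 [258.  170.1] [ 0.5148 -0.219   0.    ]
wrist shaft_top 0.97 [255.5 190.8] [ 0.5115 -0.2159  0.095 ]
wrist flat 0.84 [261.  187.3] [ 0.5158 -0.2205  0.074 ]
wrist flat 0.62 [416.6 224.4] [ 0.65   -0.3193  0.074 ]
[254 183] 154 108
{'clock': 8.25, 'position': [0.5076, -0.2151, 0.2018], 'ee_rot': [-2.6126, -1.7425, 0.0018], 'force': [-0.0172, 0.3747, -0.0231], 'width': 1.0045}
```

View pics/w3.png

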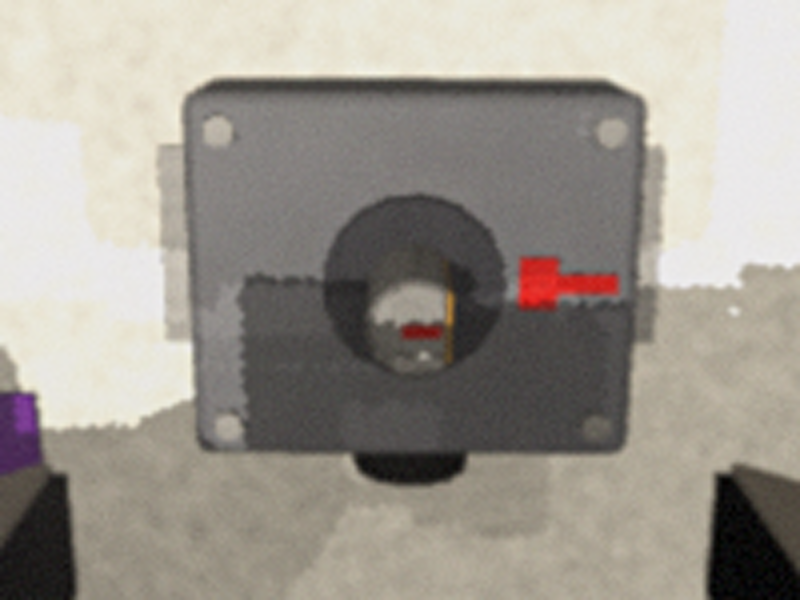

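The flat's brass edge (452,310) and the stripe now point straight along the red mark, so the alignment is good. I'll get the axis from this settled picture, then look for the collar.

Run:
```python
from m import *
import pickle;cal=pickle.load(open("c3.pkl","rb"))
f=lambda u,z:onz(cal,np.array(u)/4+[154,108],z)[:2]
a=lambda v:np.arctan2(v[1],v[0])
S=[f(u,.049) for u in [(217,132),(612,132),(597,428),(230,428)]]
print(np.mean(S,0),[(np.linalg.norm(S[i]-S[i-1]).round(4),a(S[i]-S[i-1]).round(3)) for i in range(4)])
print("boss",(f((325,284),.055)+f((503,284),.055))/2,(f((414,195),.055)+f((414,375),.055))/2)
t=-.394;d=np.array([np.cos(t),np.sin(t)]);n=np.array([-d[1],d[0]])
L=f((368,325),.095);Rr=f((452,310),.092);B=f((414,378),.095);T=f((414,282),.095)
print(L,Rr,B,T, "along d:",L@d+.012,Rr@d-.008,"along n:",B@n+.012,T@n-.012)
for q in (L@d+.012,Rr@d-.008):print(q*d+(B@n+.012)*n)
print(f((432,330),.095)-f((402,330),.095),a(f((440,331),.095)-f((402,331),.095)))
```

```text
[ 0.51372254 -0.21763532] [(np.float64(0.0806), np.float64(1.182)), (np.float64(0.1009), np.float64(-0.393)), (np.float64(0.0807), np.float64(-1.964)), (np.float64(0.1005), np.float64(2.748))]
boss [ 0.51428021 -0.21592869] [ 0.51398358 -0.21664891]
[ 0.50411849 -0.21124841] [ 0.52286711 -0.21608887] [ 0.50897089 -0.2269846 ] [ 0.5175616  -0.20594357] along d: 0.5585884877458521 0.5577587833763014 along n: -0.002206956014187895 -0.0034802314179566904
[ 0.51494273 -0.2164716 ]
[ 0.5141766  -0.21615309]
[ 0.00629756 -0.00261079] -0.3930052626671138
```

Request:
move_arm:
  motion:
    - {"tx":0.02,"ty":0,"tz":-0.02,"twist":0.0837}
    - {"tx":0.04,"ty":0,"tz":-0.02,"twist":-0.0837}
    - {"tx":0.04,"ty":0,"tz":0,"twist":-0.0837}
    - {"tx":0.045,"ty":0,"tz":0,"twist":-0.0837}
    - {"tx":0.045,"ty":0,"tz":0,"twist":-0.0837}
    - {"tx":0.045,"ty":0,"tz":0,"twist":0}
    - {"tx":0.045,"ty":0,"tz":0,"twist":0}
    - {"tx":0.045,"ty":0,"tz":0,"twist":0}
    - {"tx":0.03,"ty":0,"tz":0,"twist":0}
    - {"tx":0,"ty":0,"tz":0,"twist":0}
    - {"tx":0,"ty":0,"tz":0,"twist":0}
    - {"tx":0,"ty":0,"tz":0,"twist":0}

```text
clock: 9.45
position: [0.5688, 0.1261, 0.2424]
ee_rot: [2.223, 2.219, -0.002]
force: [-1.4, 0.2, -0.3]
width: 1.0
gripper_force: 0.0
```

Run:
```python
from m import *
for i in range(4): arm.get_image("scene")
cal,im=meas("wrist",["collar","collar_center","screw_tip"])
p=proj(cal,[.528,.195,.01]).astype(int)
x,y=np.clip(p[0]-80,0,352),np.clip(p[1]-60,0,264)
print(p,x,y);cv2.imwrite("pics/w4.png",cv2.resize(im[y:y+120,x:x+160],(800,600),interpolation=2)[...,::-1])
s=arm.observe();print({k:np.round(s[k],4).tolist() for k in("clock","position","ee_rot","force","width")})
import pickle;pickle.dump((cal,x,y),open("c4.pkl","wb"))
```

```text
wrist collar 0.62 [223.4 107.8] [0.5347 0.1978 0.    ]
wrist collar_center 0.32 [229.3 114.5] [0.5429 0.1898 0.011 ]
wrist screw_tip 0.95 [231.2 115. ] [0.5453 0.1891 0.011 ]
wrist screw_tip 0.47 [365.7 322.1] [ 0.751  -0.1265  0.011 ]
[217 110] 137 50
{'clock': 9.85, 'position': [0.5688, 0.1274, 0.2428], 'ee_rot': [2.222, 2.2207, 0.0001], 'force': [-0.1723, 0.3771, 0.1689], 'width': 1.0031}
```

View pics/w4.png

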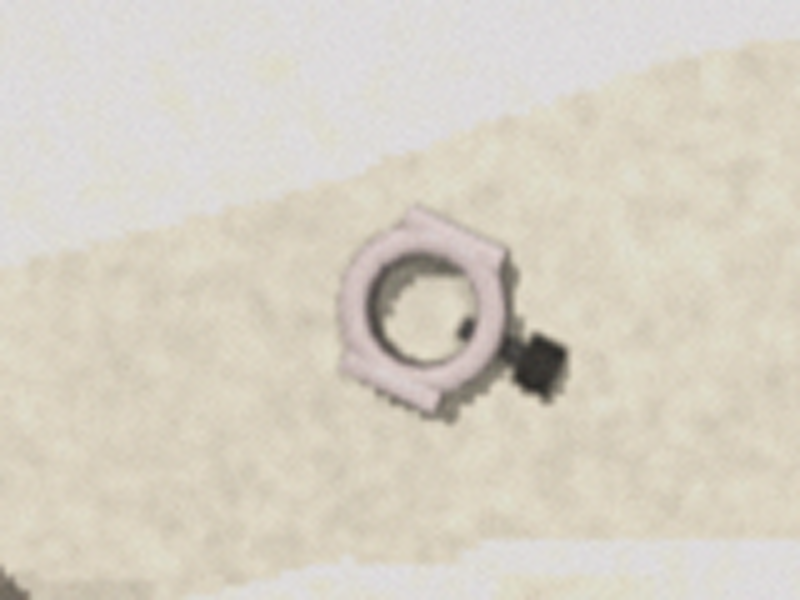

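This is the collar: bore centre at about (423,307) in the crop, knob at (540,365), cheeks at the upper right and lower left.

Run:
```python
from m import *
import pickle;cal,x,y=pickle.load(open("c4.pkl","rb"))
f=lambda u,z:onz(cal,np.array(u)/5+[x,y],z)[:2]
a=lambda v:np.arctan2(v[1],v[0])
C=[f(u,.022) for u in [(418,207),(508,252),(438,405),(344,355)]]
print("cheek mean",np.mean(C,0),[(np.linalg.norm(C[(i+1)%4]-C[i]).round(4),a(C[(i+1)%4]-C[i]).round(3)) for i in range(4)])
c=(f((370,307),.022)+f((476,307),.022))/2,(f((423,250),.022)+f((423,365),.022))/2
o=(f((337,310),.022)+f((508,310),.022))/2
print("bore",c,"outer",o)
for q in(c[0],np.mean(C,0)): print("yaw tip",a(f((468,328),.011)-q),"knob",a(f((540,367),.011)-q),np.linalg.norm(f((540,367),.011)-q))
```

```text
cheek mean [0.53524694 0.19421211] [(np.float64(0.0239), np.float64(-0.456)), (np.float64(0.0406), np.float64(-2.023)), (np.float64(0.0259), np.float64(2.649)), (np.float64(0.0397), np.float64(1.069))]
bore (array([0.53433646, 0.19390233]), array([0.53433467, 0.19365948])) outer [0.53418398 0.19320319]
yaw tip -0.4960063169095176 knob -0.4941404819550654 0.03198294203542752
yaw tip -0.5607885039380233 knob -0.5166256655720457 0.03133622461668891
```

Collar: centre (0.5346,0.194), yaw ≈ -0.485. The cheek spacing and knob distance agree with the given sizes. I'll hover over it and check mug clearance.

Request:
move_arm:
  motion:
    - {"tx":0.033,"ty":-0.017,"tz":0,"twist":0}
    - {"tx":0.0336,"ty":-0.0172,"tz":0,"twist":0}
    - {"tx":0,"ty":0,"tz":0,"twist":-0.0864}
    - {"tx":0,"ty":0,"tz":0,"twist":-0.0864}
    - {"tx":0,"ty":0,"tz":0,"twist":-0.0864}
    - {"tx":0,"ty":0,"tz":0,"twist":-0.0864}
    - {"tx":0,"ty":0,"tz":0,"twist":-0.0864}
    - {"tx":0,"ty":0,"tz":0,"twist":-0.0864}
    - {"tx":0,"ty":0,"tz":0,"twist":-0.0864}
    - {"tx":0,"ty":0,"tz":0,"twist":-0.0864}
    - {"tx":0,"ty":0,"tz":0,"twist":0}
    - {"tx":0,"ty":0,"tz":0,"twist":0}

```text
clock: 11.05
position: [0.5346, 0.1942, 0.2427]
ee_rot: [-0.761, -3.048, -0.0]
force: [-0.6, 0.3, -0.1]
width: 0.997
gripper_force: 0.0
```

Run:
```python
from m import *
for i in range(3): arm.get_image("wrist")
cal=arm.calibration("scene");arm.get_image("scene")
for n in("mug","clip_a","tape_coil"):
  for r in arm.place_of("scene",n)[:2]: print(n,r["conf"],px(r["point"]),onz(cal,px(r["point"]),0))
s=arm.observe();print({k:np.round(s[k],4).tolist() for k in("clock","position","ee_rot","force","joints")})
r=s["ee_rot"];print(2*np.arctan2(r[1],r[0])-np.pi/2)
```

```text
mug 0.68 [297.6256 370.2144] [0.71063609 0.35028347 0.        ]
clip_a 0.74 [234.3936 301.2096] [0.73456421 0.13636774 0.        ]
clip_a 0.67 [212.1216 268.992 ] [0.73289844 0.0249496  0.        ]
tape_coil 0.78 [179.9168 232.8192] [ 0.7481214  -0.13335347  0.        ]
tape_coil 0.3 [210.9952 268.1856] [0.73409821 0.02109396 0.        ]
{'clock': 11.4, 'position': [0.5345, 0.1945, 0.2428], 'ee_rot': [0.7553, 3.0494, -0.0], 'force': [1.2213, 0.4687, 0.0445], 'joints': [-0.3314, 0.339, -0.1492, 1.6806, 0.0549, 1.126, 0.5894]}
1.0851939314161778
```

Request:
move_arm:
  motion:
    - {"tx":0,"ty":0,"tz":0.045,"twist":0}
    - {"tx":0,"ty":0,"tz":0.045,"twist":0}
    - {"tx":0,"ty":0,"tz":0.045,"twist":0}
    - {"tx":0,"ty":0,"tz":0.045,"twist":0}
    - {"tx":0,"ty":0,"tz":0.035,"twist":0}
    - {"tx":0,"ty":0,"tz":0.015,"twist":0}
    - {"tx":0,"ty":0,"tz":0.007,"twist":0}
    - {"tx":0,"ty":0,"tz":0,"twist":0}
    - {"tx":0,"ty":0,"tz":0,"twist":0}

```text
clock: 12.3
position: [0.5353, 0.1947, 0.0067]
ee_rot: [0.754, 3.048, 0.001]
force: [0.5, -0.1, 0.8]
width: 1.005
gripper_force: 0.0
```

Request:
move_arm:
  motion:
    - {"tx":0,"ty":0,"tz":0,"twist":0}
    - {"tx":0,"ty":0,"tz":0,"twist":0}
    - {"tx":0,"ty":0,"tz":0,"twist":0}
    - {"tx":0,"ty":0,"tz":0,"twist":0}
    - {"tx":0,"ty":0,"tz":0,"twist":0}
    - {"tx":0,"ty":0,"tz":0,"twist":0}
    - {"tx":0,"ty":0,"tz":0,"twist":0}
    - {"tx":0,"ty":0,"tz":0,"twist":0}
    - {"tx":0,"ty":0,"tz":0,"twist":0}
    - {"tx":0,"ty":0,"tz":0,"twist":0}
    - {"tx":0,"ty":0,"tz":0,"twist":0}
  gripper: 1
  squeeze: 25

```text
clock: 13.4
position: [0.5344, 0.1942, 0.0057]
ee_rot: [-0.754, -3.049, 0.0]
force: [-1.4, -1.5, 1.6]
width: 0.48
gripper_force: 25.0
```

The grip opening is 44.2 mm, which matches the cheeks. I'll lift and carry the collar over to the shaft.

Request:
move_arm:
  motion:
    - {"tx":0,"ty":0,"tz":-0.015,"twist":0}
    - {"tx":0,"ty":0,"tz":-0.03,"twist":0}
    - {"tx":0,"ty":0,"tz":-0.04,"twist":0}
    - {"tx":0,"ty":0,"tz":-0.04,"twist":0}
    - {"tx":0,"ty":0,"tz":-0.035,"twist":-0.0586}
    - {"tx":0,"ty":0,"tz":0,"twist":0}
    - {"tx":0,"ty":0,"tz":0,"twist":0}

```text
clock: 14.1
position: [0.5349, 0.1946, 0.1662]
ee_rot: [0.614, 3.08, 0.002]
force: [-0.5, -0.3, -1.4]
width: 0.478
gripper_force: 25.0
```

Request:
move_arm:
  motion:
    - {"tx":-0.0093,"ty":-0.0272,"tz":0,"twist":0}
    - {"tx":-0.015,"ty":-0.04,"tz":0,"twist":0}
    - {"tx":-0.015,"ty":-0.04,"tz":0,"twist":0}
    - {"tx":-0.015,"ty":-0.04,"tz":0,"twist":0}
    - {"tx":-0.015,"ty":-0.04,"tz":0,"twist":0}
    - {"tx":-0.015,"ty":-0.04,"tz":0,"twist":0}
    - {"tx":-0.015,"ty":-0.04,"tz":0,"twist":0}
    - {"tx":-0.015,"ty":-0.04,"tz":0,"twist":0}
    - {"tx":-0.015,"ty":-0.04,"tz":0,"twist":0}
    - {"tx":-0.01,"ty":-0.04,"tz":0,"twist":0}
    - {"tx":0,"ty":0,"tz":0,"twist":0}
    - {"tx":0,"ty":0,"tz":0,"twist":0}

```text
clock: 15.3
position: [0.5137, -0.2174, 0.164]
ee_rot: [-0.618, -3.077, -0.0]
force: [1.1, -0.4, -1.3]
width: 0.478
gripper_force: 25.0
```

Run:
```python
from m import *
for i in range(4): arm.get_image("scene")
cal=arm.calibration("wrist");im=arm.get_image("wrist");s=arm.observe()
print({k:np.round(s[k],4).tolist() for k in("clock","position","ee_rot","force","width")})
r=s["ee_rot"];print(2*np.arctan2(r[1],r[0])-np.pi/2)
print(proj(cal,s["position"]),proj(cal,[.5144,-.2166,.095]))
import pickle;pickle.dump(cal,open("c5.pkl","wb"))
sc=arm.calibration("side");si=arm.get_image("side");p=proj(sc,[.514,-.217,.13]).astype(int);print(p)
cv2.imwrite("pics/s5.png",si[...,::-1]);cv2.imwrite("pics/w5.png",im[...,::-1])
a=cv2.resize(im[150:350,120:386],(532,400),interpolation=2);b=cv2.resize(si[p[1]-50:p[1]+50,p[0]-33:p[0]+34],(268,400),interpolation=2)
cv2.imwrite("pics/v5.png",np.hstack([a,b])[...,::-1])
```

```text
{'clock': 15.55, 'position': [0.5152, -0.215, 0.1654], 'ee_rot': [-0.6097, -3.0813, -0.0009], 'force': [-0.391, -0.0268, -0.7687], 'width': 0.4788}
-5.10306425165478
[248.4116617  240.97581899] [246.96809165 201.86056337]
[269 208]
```

View pics/v5.png

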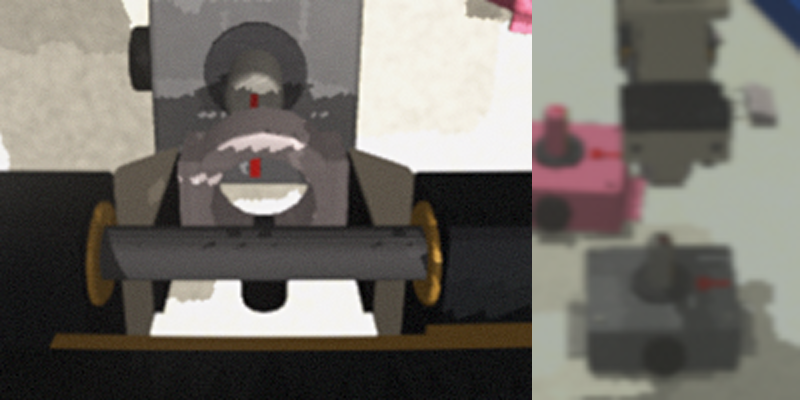

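Run:
```python
from m import *
import pickle;cal=pickle.load(open("c5.pkl","rb"))
f=lambda u,z:onz(cal,np.array(u)/2+[120,150],z)[:2]
P=np.array([.5152,-.215]);t=1.180;y=np.array([np.cos(t),np.sin(t)]);x=np.array([-y[1],y[0]])
def loc(n,u,z):
  q=f(u,z);print(n,"world",q.round(4),"tool xy mm",((q-P)@x*1e3).round(1),((q-P)@y*1e3).round(1))
zt=.1817
loc("boreL",(217,182),zt);loc("boreR",(308,182),zt);loc("boreBot",(262,215),zt);loc("boreTop",(262,134),zt)
loc("screw",(264,227),zt-.011);loc("knob",(264,295),zt-.011)
loc("stripe0",(254,94),.095);loc("stripe1",(254,107),.095)
loc("discL",(234,94),.095);loc("discR",(283,94),.095);loc("stripe bore?",(256,168),.095)
loc("bossL",(204,72),.055);loc("bossR",(307,72),.055);loc("vision axis",proj(cal,[.5144,-.2166,.095])*2-np.array([240,300]),.095)
```

```text
boreL world [ 0.5041 -0.2213] tool xy mm 7.9 -10.1
boreR world [ 0.513  -0.1998] tool xy mm 7.9 13.2
boreBot world [ 0.5172 -0.2143] tool xy mm -1.6 1.5
boreTop world [ 0.4963 -0.2057] tool xy mm 21.0 1.4
screw world [ 0.5265 -0.2175] tool xy mm -11.4 2.0
knob world [ 0.5476 -0.2261] tool xy mm -34.1 2.1
stripe0 world [ 0.5107 -0.215 ] tool xy mm 4.2 -1.7
stripe1 world [ 0.5157 -0.2171] tool xy mm -1.2 -1.8
discL world [ 0.5077 -0.2223] tool xy mm 4.2 -9.6
discR world [ 0.515  -0.2044] tool xy mm 4.2 9.7
stripe bore? world [ 0.5404 -0.2265] tool xy mm -27.6 -1.0
bossL world [ 0.5036 -0.2375] tool xy mm 2.1 -25.3
bossR world [ 0.5216 -0.1938] tool xy mm 2.2 22.1
vision axis world [ 0.5144 -0.2166] tool xy mm 0.1 -1.8
```

In the wrist crop the collar hangs centred between the fingers with its screw towards the bottom (264,227). The shaft's end with its stripe is above it at (254,94), so the yaw matches. I'll apply a small offset, lower the collar to just above the shaft and re-measure.

Request:
move_arm:
  motion:
    - {"tx":0.0018,"ty":-0.003,"tz":0,"twist":0}
    - {"tx":0,"ty":0,"tz":0.02,"twist":0}
    - {"tx":0,"ty":0,"tz":0.02,"twist":0}
    - {"tx":0,"ty":0,"tz":0.012,"twist":0}
    - {"tx":0,"ty":0,"tz":0,"twist":0}
    - {"tx":0,"ty":0,"tz":0,"twist":0}
    - {"tx":0,"ty":0,"tz":0,"twist":0}
    - {"tx":0,"ty":0,"tz":0,"twist":0}

```text
clock: 16.4
position: [0.5127, -0.2189, 0.1146]
ee_rot: [0.613, 3.08, -0.0]
force: [-0.8, 0.5, -0.9]
width: 0.475
gripper_force: 25.0
```

Run:
```python
from m import *
import pickle
s=arm.observe();cal=arm.calibration("wrist");im=arm.get_image("wrist");pickle.dump((cal,s),open("c6.pkl","wb"))
print({k:np.round(s[k],4).tolist() for k in("clock","position","ee_rot","force","width")})
cv2.imwrite("pics/w6.png",im[...,::-1])
a=cv2.resize(im[150:300,150:350],(800,600),interpolation=2)
cv2.imwrite("pics/v6.png",a[...,::-1])
```

```text
{'clock': 16.4, 'position': [0.5127, -0.2189, 0.1146], 'ee_rot': [0.613, 3.0797, -0.0003], 'force': [-0.8075, 0.4863, -0.8804], 'width': 0.4751}
```

View pics/v6.png

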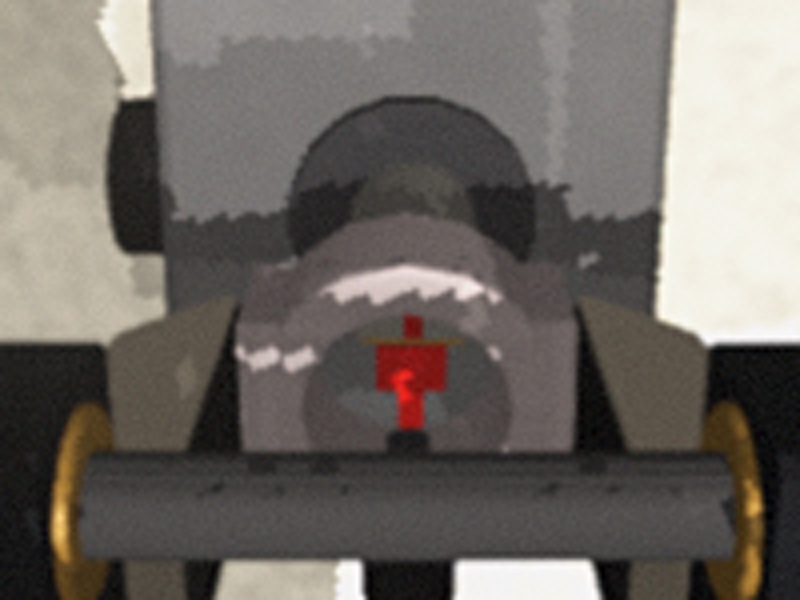

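Run:
```python
from m import *
import pickle;cal,s=pickle.load(open("c6.pkl","rb"))
f=lambda u,z:onz(cal,np.array(u)/4+[150,150],z)[:2]
P=s["position"][:2];t=1.178;y=np.array([np.cos(t),np.sin(t)]);x=np.array([-y[1],y[0]])
def loc(n,u,z):
  q=f(u,z);print(n,"tool xy mm",((q-P)@x*1e3).round(1),((q-P)@y*1e3).round(1))
z0=P_z=s["position"][2]-.0057
loc("boreL",(303,405),z0+.022);loc("boreR",(512,405),z0+.022)
loc("far outer rim top",(405,265),z0+.022);loc("far outer rim top2",(405,217),z0+.022);loc("far bore rim top",(405,318),z0+.022);loc("far bore bottom",(405,318),z0)
loc("cheekL far",(245,325),z0+.022);loc("cheekR far",(575,322),z0+.022);loc("cheekL",(240,440),z0+.022);loc("cheekR",(576,440),z0+.022)
loc("tip",(407,432),z0+.011)
loc("stripe end",(413,318),.095);loc("flat edge .092",(412,342),.092);loc("flat edge .095",(412,342),.095)
loc("bossL",(288,205),.055);loc("bossR",(537,205),.055);loc("bossfar",(412,97),.055)
loc("mark inner",(411,390),.049);loc("plate L",(157,150),.049);loc("plate R",(669,150),.049)
```

```text
boreL tool xy mm 1.8 -11.7
boreR tool xy mm 1.8 15.4
far outer rim top tool xy mm 21.2 1.5
far outer rim top2 tool xy mm 27.6 1.5
far bore rim top tool xy mm 14.0 1.5
far bore bottom tool xy mm 4.4 1.5
cheekL far tool xy mm 13.0 -18.8
cheekR far tool xy mm 13.5 23.1
cheekL tool xy mm -3.4 -20.1
cheekR tool xy mm -3.3 23.9
tip tool xy mm -8.2 1.8
stripe end tool xy mm -1.8 2.8
flat edge .092 tool xy mm -7.3 2.6
flat edge .095 tool xy mm -5.9 2.6
bossL tool xy mm 3.8 -20.6
bossR tool xy mm 3.8 26.5
bossfar tool xy mm 24.8 2.8
mark inner tool xy mm -38.0 2.7
plate L tool xy mm 12.9 -46.1
plate R tool xy mm 13.0 52.2
```

Relative offset from shaft to collar is now about +0.4 mm in tool x and +0.7 mm in tool y, inside the play. Lowering gently.

Request:
move_arm:
  motion:
    - {"tx":0.0004,"ty":0.0007,"tz":0.008,"twist":0}
    - {"tx":0,"ty":0,"tz":0.005,"twist":0}
    - {"tx":0,"ty":0,"tz":0.005,"twist":0}
    - {"tx":0,"ty":0,"tz":0.004,"twist":0}
    - {"tx":0,"ty":0,"tz":0,"twist":0}
    - {"tx":0,"ty":0,"tz":0,"twist":0}

```text
clock: 17.05
position: [0.512, -0.2179, 0.0916]
ee_rot: [-0.613, -3.081, -0.0]
force: [0.2, -0.9, -1.2]
width: 0.475
gripper_force: 25.0
```

Request:
move_arm:
  motion:
    - {"tx":0,"ty":0,"tz":0.005,"twist":0}
    - {"tx":0,"ty":0,"tz":0.005,"twist":0}
    - {"tx":0,"ty":0,"tz":0.0029,"twist":0}
    - {"tx":0,"ty":0,"tz":0,"twist":0}
    - {"tx":0,"ty":0,"tz":0,"twist":0}
    - {"tx":0,"ty":0,"tz":0,"twist":0}

```text
clock: 17.65
position: [0.5122, -0.218, 0.079]
ee_rot: [0.613, 3.081, -0.0]
force: [-0.1, 0.2, -0.9]
width: 0.479
gripper_force: 25.0
```

Request:
move_arm:
  motion:
    - {"tx":0.001,"ty":0,"tz":0,"twist":0}
    - {"tx":0.001,"ty":0,"tz":0,"twist":0}
    - {"tx":0.001,"ty":0,"tz":0,"twist":0}
    - {"tx":0,"ty":0,"tz":0,"twist":0}
    - {"tx":0,"ty":0,"tz":0,"twist":0}
    - {"tx":0,"ty":0,"tz":0,"twist":0}

```text
clock: 18.25
position: [0.5112, -0.2175, 0.0794]
ee_rot: [0.613, 3.077, -0.001]
force: [5.8, -2.9, -4.1]
width: 0.478
gripper_force: 25.0
```

Contact is made, with about 6.5 N along the flat's normal. One verification look.

Run:
```python
from m import *
for i in range(4): arm.get_image("scene")
s=arm.observe();print({k:np.round(s[k],4).tolist() for k in("clock","position","ee_rot","force","width","gripper_force")})
im=arm.get_image("wrist");cal=arm.calibration("wrist")
print(proj(cal,[.5131,-.218,.095]))
cv2.imwrite("pics/v7.png",cv2.resize(im[150:300,150:350],(800,600),interpolation=2)[...,::-1])
```

```text
{'clock': 18.45, 'position': [0.5112, -0.2176, 0.0794], 'ee_rot': [0.6126, 3.0772, -0.001], 'force': [6.1843, -2.551, -4.5888], 'width': 0.4791, 'gripper_force': 24.9709}
[248.97943545 257.10998711]
```

View pics/v7.png

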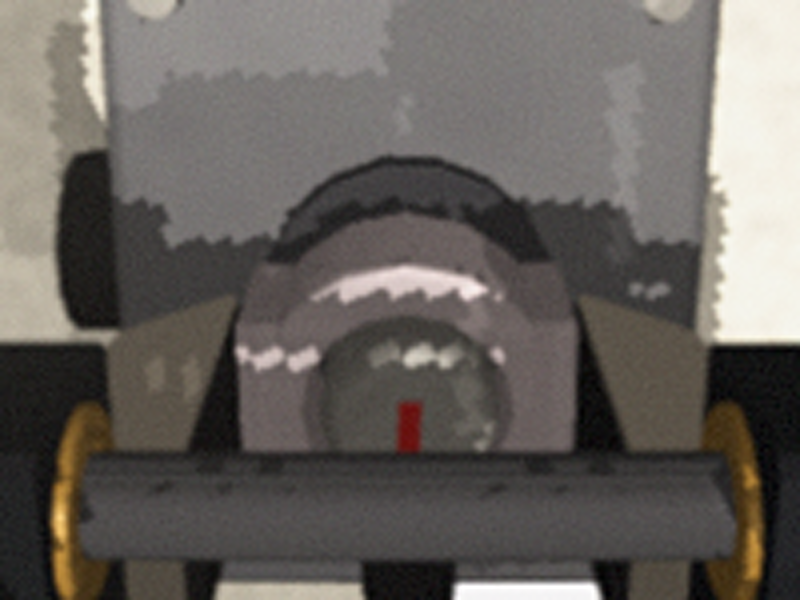

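The shaft's end fills the bore, flush and centred (410,400), and the stripe points straight at the screw. The tip is pressing on the flat, so I'm handing in.

```bash
python3 -c "
from cell import arm
print(arm.sign_off())"
```

```text
the job is handed in; nothing more can be done
None
```

I handed the job in at about 18.5 s, with no verdict returned: the flat faces the red mark, and the collar is still gripped (25 N), level and flush on the shaft to within about 1 mm, its tip pressing the flat with about 6.5 N.

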